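# Nest the curry cups on the board and cover them

## Robot

A 6-joint arm with a two-finger parallel gripper is mounted at the origin on the work surface. World frame = base frame: x ahead of the robot, y to its left, z up, the work surface at z = 0. Lengths are in m, angles in rad, forces in N, time in s.
With the tool pointing down it reaches from about 0.35 to 0.85 m from the base axis. Payload 8.1 kg.
Tool frame: the origin (TCP) lies on the centre line of the jaws, within the pads' length; the fingertips stand 22 mm ahead of it and the grasp point (between the pads) lies 3 mm ahead of it; z points along the fingers, y is the direction in which the jaws open and shut (so a half turn about z gives the same grasp; the last joint's range is limited). The gripper opens to 93 mm and grips with 3 to 60 N. Pads are 15 mm wide; open, the fingers measure 128 mm over their backs; the gripper's body (75 mm by 188 mm) begins 65 mm behind the grasp point.
Start: joints at [1.022, 0.13, 1.488, -0, 1.523, -0.085], TCP at [0.268, 0.537, 0.241] pointing down, gripper open.
Joint ranges: [-2.96, 2.96], [-0.89, 2.26], [0.02, 2.5], [-1.34, 4.48], [0, 2.73], [-2.66, 2.66]. Speed limits (rad/s): [2.39, 2.39, 2.79, 3.14, 3.14, 3.14].

## Interface

Orientations are given as a rotation vector (axis times angle).
In Python, from plant import robot gives the robot as it stands.
- The arm moves only by the tool move_arm, never from a script. Its argument "commands" is a list of rows, each a list of 5 numbers: the finger opening in mm, from 0 to 93, then the shift along the tool's x, y, z in mm, then the turn about the tool's z in rad. In form: [[claw, x, y, z, turn], ...]. A call has 1 to 10 rows; each row shifts and turns the commanded pose from where the row before left it, along the tool's axes as they then stand; what a row does not reach is not made up. A row lasts 1/12 s, in which the tool goes at most 41.7 mm and 7.16 degrees, less where a joint would pass 70% of its speed; a pose out of reach is approached as far as the arm can. A call is refused whole if a number of a shift passes 41.7 or a number of a turn 0.125, either way. A call with a gripper value outside its range is refused whole. The fingers move at their own pace and stop on an object; "newtons" is the grip in N (left out, the last holds). Time passes only in rows, so rows that do not move let the fingers close. It gives the time, the measured TCP pose, the force and the opening at its end, in the units of the state.
- robot.read_state(): the state, without advancing time (a new reading comes with each control period).
- robot.get_image(name): name is "scene" or "top" or "wrist"; returns (picture, depth): 384x512x3 uint8, red, green, blue; 384x512 float32, m along the optical axis (not along the pixel's ray), 0 where there is no reading.
- robot.calibration(name): a dict with "fx", "fy", "cx", "cy" (pixels), "R" (3x3) and "t" (3): a world point X has camera coordinates R X + t. Camera axes: x right, y down, z forward; pixel columns grow to the right and rows downward; lengths in m; the calibration is good to about 2 mm. The wrist camera is an equidistant fisheye: a pixel r from the principal point sees the ray r / f radians off the axis. A picture is of the moment at which its call begins: read the wrist's pose just before it. calibration takes no time and is no camera call; for the wrist camera it gives the pose at the moment of the call.
- robot.finish_job(): hands the job in, once; it reports no verdict.
The state is a dict: "time": time; "q": joint angles; "qd": joint speeds; "tau": joint torques, N m; "eef_pos": TCP position; "tool_rot": TCP orientation; "wrist_force": force on the tool from outside, world axes, zero at the start; "moment": the same for the moment, N m; "grip_width": finger opening in m.
Only numpy, scipy, OpenCV 4.12 (cv2) and the standard library are available. Lean on these libraries where they do the work, as an engineer would, in place of code of your own. Each camera call takes 0.05 s, during which the arm holds its last target. There are 200 camera calls.

## Task

Put the steel curry cups away under the dome: set the widest cup in the middle of the round wooden board, then the middle cup fully down inside it, then the narrowest fully down inside that one, and last stand the steel dome cover over the nest, centred and flat on the board without its touching the cups. Take them one at a time in that order, set each down and let go of it rather than dropping it, and leave the red bowl and the toothpick pot where they are.

Things in the scene. Friction and masses are not known exactly. Their poses are not given: they have to be found in the camera images.
- board: Round wooden serving board, diameter 200, 15 thick, fixed flat on the counter. Origin: centre of the underside, z up; its top is 15 above the origin.
- wide_cup: The widest and lowest open round cup of plain steel, loose, upright: rim diameter 66 (inside 60), height 36, floor 4 thick. Its top 20 mm is a straight collar; below, it tapers to a foot of diameter 48. 0.06 to 0.17 kg. Origin: centre of the underside, z up. The middle cup goes in with about 4 mm play all round.
- middle_cup: The middle-sized open round cup of plain steel, loose, upright: rim diameter 52 (inside 46), height 50, floor 4 thick. Its top 20 mm is a straight collar; below, it tapers to a foot of diameter 34. 0.06 to 0.17 kg. Origin: centre of the underside, z up. Fully down in the wide cup, its origin is 4 above that cup's and its rim 18 above that rim.
- narrow_cup: The narrowest and tallest open round cup of plain steel, loose, upright: rim diameter 38 (inside 32), height 64, floor 4 thick. Its top 20 mm is a straight collar; below, it tapers to a foot of diameter 20. 0.06 to 0.17 kg. Origin: centre of the underside, z up. Fully down in the middle cup, its origin is 4 above that cup's and its rim 18 above that rim.
- dome: Round steel dome cover, loose, standing on its open rim, empty: outside diameter 160 at the rim, 156 at height 45, 132 at 75, 80 at its flat top at 94; wall 3, inner height 90. On top an upright black cylindrical knob, diameter 26, from 94 to 122 above the rim. 0.2 to 0.4 kg. Origin: centre of the rim's circle (underside), z up.
- red_bowl: Bystander: open red plastic bowl, rim diameter 110, height 45, loose. Origin: centre of the underside. To be left alone.
- pick_pot: Bystander: small brown clay pot of toothpicks, diameter 36, height 45 (picks to 58), loose. Origin: centre of the underside. To be left alone.
Mind the look-alikes: they are no part of the job. What is shaped like the wide_cup but green or orange is not meant.

How it is judged:
On the way, in this order (a step that is already met when the one before it is completed fails the run):
1. the wide cup stands on the middle of the board, let go (horizontal distance between wide_cup and board below 0.015 m and z of wide_cup in the frame of board between 0.012 and 0.018 m and angle between wide_cup's own z axis and vertical below 0.1 rad and contact force between the fingers and wide_cup below 0.05 N), for 0.2 s.
2. the middle cup stands fully down inside the wide cup, let go (horizontal distance between middle_cup and wide_cup below 0.01 m and z of middle_cup in the frame of wide_cup between 0.001 and 0.007 m and angle between middle_cup's own z axis and vertical below 0.1 rad and contact force between the fingers and middle_cup below 0.05 N), for 0.2 s.
3. the narrow cup stands fully down inside the middle cup, let go (horizontal distance between narrow_cup and middle_cup below 0.01 m and z of narrow_cup in the frame of middle_cup between 0.001 and 0.007 m and angle between narrow_cup's own z axis and vertical below 0.1 rad and contact force between the fingers and narrow_cup below 0.05 N), for 0.2 s.
4. the dome cover stands on the board over the nest, let go (horizontal distance between dome and board below 0.015 m and z of dome in the frame of board between 0.012 and 0.018 m and angle between dome's own z axis and vertical below 0.06 rad and contact force between the fingers and dome below 0.05 N), for 0.2 s.
At the end, for the whole second after the job is handed in: Wide cup on the board within 15 mm of centre; middle cup on the wide cup's floor, narrow cup on the middle cup's floor (height 3 mm, centre 10 mm, upright 0.1 rad); dome flat on the board over them (3 mm, 0.06 rad) within 15 mm of centre. All released and at rest (all of step 1 and all of step 2 and all of step 3 and all of step 4 and linear speed of each of wide_cup, middle_cup, narrow_cup, dome below 0.02 m/s); the robot touches nothing.
It fails at once if a cup or the dome is dropped (falls freely faster than 0.7 m/s, some 25 mm) ((linear speed of wide_cup above 0.7 m/s and contact force between the fingers and wide_cup below 0.05 N) or (linear speed of middle_cup above 0.7 m/s and contact force between the fingers and middle_cup below 0.05 N) or (linear speed of narrow_cup above 0.7 m/s and contact force between the fingers and narrow_cup below 0.05 N) or (linear speed of dome above 0.7 m/s and contact force between the fingers and dome below 0.05 N)).
It fails at once if the dome touches a cup (over 1 N) (contact force between dome and wide_cup above 1 N or contact force between dome and middle_cup above 1 N or contact force between dome and narrow_cup above 1 N).
It fails at once if the red bowl or the toothpick pot is shifted by more than 20 mm (distance of any of red_bowl, pick_pot from where it was at the start of the episode above 0.02 m).
It also fails if it takes over 128 s, if anything falls off the work surface, if the arm or the gripper's body presses on something with over 40 N, if the wrist force passes 120 N, or if a joint passes its speed limit or range.

## Working session

There is one attempt and no reset: what is moved stays moved. The work goes in short steps, Python scripts to look and compute and a tool call to move; the robot and the scene stay as the last step left them, time stands still between calls to the robot, and variables do not carry over. Pictures are saved under pics/ and viewed, about 12 in all and at most 16, crops included, and the job is handed in when it is done.

Besides the shell and the picture viewer there is one more tool, called after "Request:" as a command line: name --pt "numbers of a row" for each row, then --argument value for the rest. move_arm: Moves the arm, as the interface text tells. Its arguments: {"type":"object","properties":{"commands":{"type":"array"},"newtons":{"type":"number"}},"required":["commands"]}

```bash
ls; mkdir -p pics
cat > h.py <<'E'
import numpy as np, cv2
from plant import robot
def shot(name,fn=None):
    im,d=robot.get_image(name); c=robot.calibration(name)
    if fn: cv2.imwrite('pics/'+fn,im[:,:,::-1]); np.savez('pics/'+fn[:-4]+'.npz',im=im,d=d,**{k:np.array(v) for k,v in c.items()})
    return im,d,c
def cloud(d,c):
    v,u=np.mgrid[:d.shape[0],:d.shape[1]]
    P=np.stack([(u-c['cx'])/c['fx']*d,(v-c['cy'])/c['fy']*d,d],-1)
    W=(P-np.array(c['t']))@np.array(c['R'])
    W[d<=0]=np.nan
    return W
E
python3 - <<'E'
from h import *
for n in('scene','top'):
    im,d,c=shot(n,n+'0.png'); print(n,c)
print(robot.read_state())
a=np.hstack([cv2.imread('pics/scene0.png'),cv2.imread('pics/top0.png')])
E
```

```text
pics
scene {'fx': 426.0544423488086, 'fy': 426.0544423488086, 'cx': 256.17018142548164, 'cy': 192.21809613868297, 'R': array([[-0.82272683,  0.56843349, -0.00198209],
       [ 0.43026242,  0.62045752, -0.65567272],
       [-0.37147653, -0.54029236, -0.75504262]]), 't': array([ 0.38564455, -0.22772406,  1.34711434])}
top {'fx': 374.43926887900204, 'fy': 374.43926887900204, 'cx': 262.4839279321161, 'cy': 196.87453530186298, 'R': array([[-0.00808797, -0.99996109, -0.00352101],
       [-0.97872757,  0.008638  , -0.20498225],
       [ 0.20500469,  0.00178822, -0.97875936]]), 't': array([0.04398885, 0.47667683, 0.91096236])}
{'time': 0.1, 'q': array([ 1.02159714e+00,  1.31098474e-01,  1.48920107e+00, -1.88060571e-05,
        1.52299322e+00, -8.53750018e-02]), 'qd': array([-0.00169673, -0.0020813 , -0.00062165,  0.00101842, -0.00070222,
        0.00040036]), 'tau': array([ 1.90417566e-03, -5.61345041e+01, -4.93092155e+01,  7.70941051e-02,
        2.91847810e-02, -8.19428374e-05]), 'eef_pos': array([0.26813843, 0.53620257, 0.2396678 ]), 'tool_rot': array([-7.21940584e-01, -3.05698862e+00,  2.54601663e-03]), 'wrist_force': array([0.39767778, 0.07895331, 0.28536679]), 'moment': array([ 0.03008347, -0.03698925, -0.05405002]), 'grip_width': 0.09312599854066934}
```

View pics/top0.png

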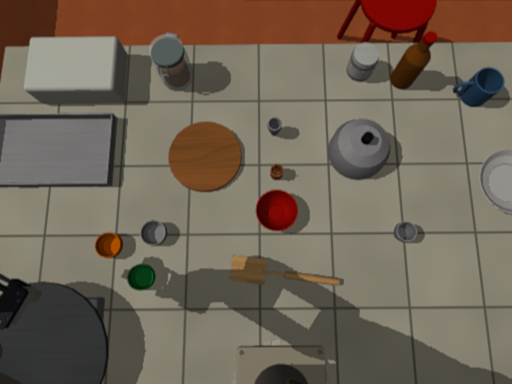

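View pics/scene0.png

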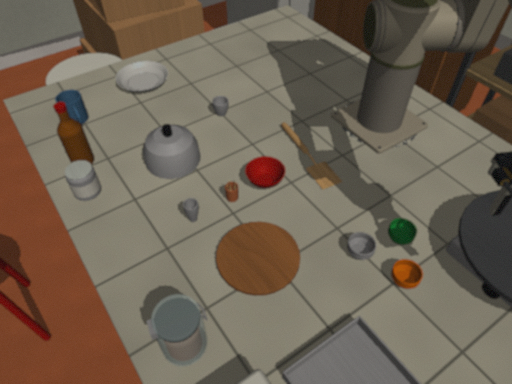

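Top view: steel cups are at (153,233), (405,232) and (274,126), the board at (205,156), the dome at (360,148) with its knob at (368,138). Bystanders: bowl (277,210) and pot (277,172). Look-alikes for the wide cup: orange (109,245) and green (141,277). My choices by colour and size are wide = (153,233), middle = (405,232), narrow = (274,126). Next I'll measure them and view a close crop.

```bash
cat >> h.py <<'E'
def load(fn):
    z=np.load('pics/'+fn+'.npz'); return z['im'],z['d'],{k:z[k] for k in('fx','fy','cx','cy','R','t')}
def circ(P):
    A=np.c_[2*P,np.ones(len(P))]; s=np.linalg.lstsq(A,(P**2).sum(1),rcond=None)[0]
    return s[:2],np.sqrt(s[2]+s[0]**2+s[1]**2)
E
python3 - <<'E'
from h import *
im,d,c=load('top0'); W=cloud(d,c)
def reg(n,u,v,r,z0,z1):
    w=W[v-r:v+r,u-r:u+r].reshape(-1,3); w=w[np.isfinite(w[:,0])]
    s=w[(w[:,2]>z0)&(w[:,2]<z1)]
    if len(s)<5: print(n,'few',np.nanmax(w[:,2]));return
    h=cv2.minEnclosingCircle(s[:,:2].astype(np.float32))
    print(n,len(s),'zmax',s[:,2].max().round(4),'minenc',np.round(h[0],4),round(h[1],4),'mean',s.mean(0).round(4))
reg('board',205,156,42,.010,.02)
reg('wide',153,233,20,.028,.05)
reg('middle',405,232,20,.04,.07)
reg('narrow',274,126,18,.054,.08)
reg('knob',368,138,12,.11,.14)
reg('dome',360,148,40,.03,.13)
reg('dometop',360,148,40,.088,.1)
reg('bowl',277,210,30,.035,.06)
reg('pot',277,172,14,.035,.08)
reg('orange',109,245,20,.028,.05)
reg('green',141,277,20,.028,.05)
print(np.nanmedian(W[320:350,200:230,2]),np.nanmedian(W[110:120,130:150,2]))
crops=[cv2.resize(im[v-30:v+30,u-30:u+30],(380,380),interpolation=cv2.INTER_CUBIC) for u,v in((153,233),(405,232))]
cv2.imwrite('pics/crop.png',np.hstack(crops)[:,:,::-1])
E
```

```text
board 3964 zmax 0.02 minenc [0.6027 0.1977] 0.1007 mean [0.6005 0.1971 0.0156]
wide 129 zmax 0.0416 minenc [0.3911 0.3217] 0.033 mean [0.3903 0.323  0.035 ]
middle 135 zmax 0.0542 minenc [ 0.3871 -0.3207] 0.0268 mean [ 0.3875 -0.3199  0.048 ]
narrow 81 zmax 0.0679 minenc [0.6723 0.0074] 0.0196 mean [0.6721 0.0068 0.0624]
knob 104 zmax 0.126 minenc [ 0.6125 -0.2201] 0.0136 mean [ 0.6111 -0.2188  0.1217]
dome 2742 zmax 0.126 minenc [ 0.6118 -0.2188] 0.0781 mean [ 0.5982 -0.2093  0.0808]
dometop 1015 zmax 0.0994 minenc [ 0.6112 -0.2184] 0.0539 mean [ 0.6099 -0.2179  0.0938]
bowl 357 zmax 0.0502 minenc [0.4451 0.0045] 0.0545 mean [0.4495 0.0034 0.043 ]
pot 82 zmax 0.0595 minenc [0.5506 0.0024] 0.018 mean [0.5512 0.0027 0.0446]
orange 149 zmax 0.0416 minenc [0.3606 0.4356] 0.0336 mean [0.3597 0.4346 0.0348]
green 140 zmax 0.0393 minenc [0.2799 0.3477] 0.0334 mean [0.2797 0.3479 0.0348]
0.00043233215960475596 0.0008003006401725549
```

View pics/crop.png

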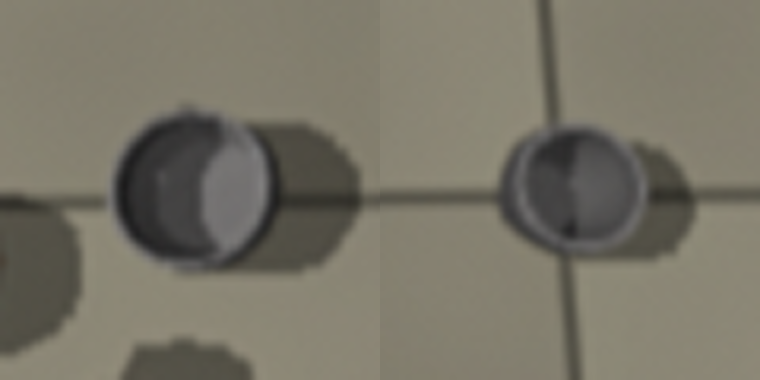

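Close crop: both are bare steel cups. The left one is the wider (rim radius 33 mm measured) and the right one is the middle cup (26.8 mm). The measured rim heights and radii of all three agree with the description. The green and orange cups lie outside the choice.

```bash
cat >> h.py <<'E'
from scipy.spatial.transform import Rotation as Ro
def go(x,y,z,ang=None):
    """turn needed, then shift (mm) in tool axes after that turn; ang=jaw axis angle deg in world"""
    s=robot.read_state(); R=Ro.from_rotvec(s['tool_rot']).as_matrix()
    a=np.degrees(np.arctan2(R[1,1],R[0,1])); t=0
    if ang is not None:
        t=(ang-a+90)%180-90; t=-np.radians(t)   # tool z down
    R2=R@Ro.from_euler('z',t).as_matrix()
    print('jaw',a.round(1),'q6',s['q'][5].round(2),'turn',round(t,3),'shift',(R2.T@(np.array([x,y,z])-s['eef_pos'])*1e3).round(1),'pos',s['eef_pos'].round(4),'F',s['wrist_force'].round(1),'grip',s['grip_width'].round(4),'t',s['time'])
E
python3 - <<'E'
from h import *
go(.391,.322,.15,46); go(.391,.322,.15,20)
E
```

```text
Traceback (most recent call last):
  File "h.py", line 26, in go
    print('jaw',a.round(1),'q6',s['q'][5].round(2),'turn',round(t,3),'shift',(R2.T@(np.array([x,y,z])-s['eef_pos'])*1e3).round(1),'pos',s['eef_pos'].round(4),'F',s['wrist_force'].round(1),'grip',s['grip_width'].round(4),'t',s['time'])
                                                                                                                                                                                                   ^^^^^^^^^^^^^^^^^^^^^
AttributeError: 'float' object has no attribute 'round'
```

```bash
sed -i "s/s\['grip_width'\].round(4)/round(s['grip_width'],4)/" h.py
python3 - <<'E'
from h import *
go(.391,.322,.15,46); go(.391,.322,.15,20)
E
```

```text
jaw 63.4 q6 -0.09 turn 0.304 shift [-237.1  -68.6   89.9] pos [0.2681 0.5362 0.2397] F [0.4 0.1 0.3] grip 0.0931 t 0.1
jaw 63.4 q6 -0.09 turn 0.758 shift [-243.2   42.3   89.9] pos [0.2681 0.5362 0.2397] F [0.4 0.1 0.3] grip 0.0931 t 0.1
```

Request:
move_arm --pt "93 0 0 0 0.101" --pt "93 0 0 0 0.101" --pt "93 0 0 0 0.101" --pt "93 -33.9 -9.8 12 0" --pt "93 -33.9 -9.8 12 0" --pt "93 -33.9 -9.8 12 0" --pt "93 -33.9 -9.8 12 0" --pt "93 -33.9 -9.8 12 0" --pt "93 -33.9 -9.8 12 0" --pt "93 -33.9 -9.8 12 0" --newtons 20

```text
time: 0.93
eef_pos: [0.3919, 0.3209, 0.1557]
tool_rot: [-1.175, -2.913, 0.001]
wrist_force: [0.7, 0.9, 0.4]
grip_width: 0.0926
```

Request:
move_arm --pt "93 0 0 0 0" --pt "93 0 0 0 0" --pt "93 0 0 0 0"

```text
time: 1.18
eef_pos: [0.3916, 0.3227, 0.1566]
tool_rot: [-1.176, -2.912, -0.0]
wrist_force: [0.2, 0.9, 0.8]
grip_width: 0.093
```

Run:
```python
from h import *
go(.391,.322,.031,46)
im,d,c=shot('wrist','w1.png'); print(c)
```

```text
jaw 46.0 q6 -0.22 turn 0.0 shift [-1.000e-01 -9.000e-01  1.256e+02] pos [0.3916 0.3227 0.1566] F [0.2 0.9 0.8] grip 0.093 t 1.1833
{'fx': 297.3186396354542, 'fy': 297.3186396354542, 'cx': 254.52819319909563, 'cy': 186.85896900565797, 'R': array([[ 6.93549417e-01,  7.20408705e-01,  7.10001152e-04],
       [ 6.89576130e-01, -6.64150983e-01,  2.88770209e-01],
       [ 2.08504120e-01, -1.99786810e-01, -9.57398173e-01]]), 't': array([-0.50519529, -0.0661065 ,  0.2932009 ])}
```

View pics/w1.png

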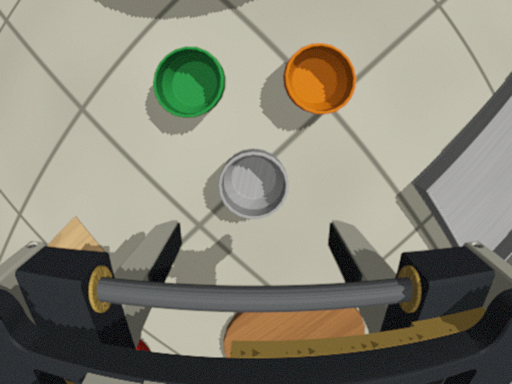

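Wrist view: the steel cup's rim is at (253,184), with extents about u 220–287 and v 150–218. It lies between the fingers, the green cup (190,82) and orange cup (320,78) are clear of the jaws. Checking its position by the fisheye model.

```bash
cat >> h.py <<'E'
def wr(c,u,v,z):
    x,y=u-c['cx'],v-c['cy']; r=np.hypot(x,y)+1e-9; th=r/c['fx']
    ray=np.array([x/r*np.sin(th),y/r*np.sin(th),np.cos(th)])@np.array(c['R'])
    C=-np.array(c['R']).T@np.array(c['t']); return C+ray*(z-C[2])/ray[2]
E
python3 - <<'E'
from h import *
c=load('w1')[2]; print(wr(c,253.5,184,.036), wr(c,220,184,.036),wr(c,287,184,.036),wr(c,253,150,.036),wr(c,253,218,.036))
E
```

```text
[0.38970799 0.32472753 0.036     ] [0.36809698 0.3023068  0.036     ] [0.41128888 0.34715076 0.036     ] [0.36647174 0.34651111 0.036     ] [0.4138791 0.3007378 0.036    ]
```

Request:
move_arm --pt "93 0 0 22 0" --pt "93 0 0 22 0" --pt "93 0 0 22 0" --pt "93 0 0 22 0" --pt "93 0 0 20 0" --pt "93 0 0 14 0" --pt "93 0 0 3 0" --pt "93 0 0 0 0" --pt "93 0 0 0 0"

```text
time: 1.98
eef_pos: [0.3918, 0.3237, 0.0326]
tool_rot: [1.173, 2.914, 0.001]
wrist_force: [-0.6, -0.1, 0.7]
grip_width: 0.0929
```

Request:
move_arm --pt "55 0 0 0 0" --pt "55 0 0 0 0" --pt "55 0 0 0 0" --pt "55 0 0 0 0" --pt "55 0 0 0 0" --pt "55 0 0 0 0" --pt "55 0 0 0 0" --pt "55 0 0 0 0"

```text
time: 2.65
eef_pos: [0.392, 0.3227, 0.0322]
tool_rot: [1.175, 2.913, 0.001]
wrist_force: [-1.8, -1.6, 5.7]
grip_width: 0.066
```

Run:
```python
from h import *
go(.391,.322,.14)
```

```text
jaw 46.1 q6 -0.22 turn 0 shift [   0.2   -1.1 -107.8] pos [0.392  0.3227 0.0322] F [-1.8 -1.6  5.7] grip 0.066 t 2.65
```

Request:
move_arm --pt "55 0 0 -5 0" --pt "55 0 0 -15 0" --pt "55 0 0 -20 0" --pt "55 0 0 -20 0" --pt "55 0 0 -20 0" --pt "55 0 0 -10 0" --pt "55 0 0 0 0" --pt "55 0 0 0 0"

```text
time: 3.32
eef_pos: [0.3918, 0.3227, 0.1216]
tool_rot: [1.175, 2.913, 0.001]
wrist_force: [0.5, 0.4, -1.1]
grip_width: 0.0664
```

Run:
```python
from h import *
go(.6027,.1977,.12)
```

```text
jaw 46.1 q6 -0.22 turn 0 shift [-238.6   56.3    1.6] pos [0.3918 0.3227 0.1216] F [ 0.5  0.4 -1.1] grip 0.0664 t 3.3167
```

Request:
move_arm --pt "55 -12 3 0 0" --pt "55 -24 6 0 0" --pt "55 -29 7 0 0" --pt "55 -29 7 0 0" --pt "55 -29 7 0 0" --pt "55 -29 7 0 0" --pt "55 -29 7 0 0" --pt "55 -29 6 0 0" --pt "55 -20 4 0 0" --pt "55 -9 2.3 0 0"

```text
time: 4.15
eef_pos: [0.6043, 0.1943, 0.1193]
tool_rot: [-1.178, -2.911, 0.003]
wrist_force: [0.2, 0.6, -1.3]
grip_width: 0.0663
```

Request:
move_arm --pt "55 0 0 0 0" --pt "55 0 0 0 0" --pt "55 0 0 0 0"

```text
time: 4.4
eef_pos: [0.6016, 0.1979, 0.1207]
tool_rot: [-1.174, -2.912, 0.001]
wrist_force: [-0.3, 0.7, -2.2]
grip_width: 0.0665
```

Run:
```python
from h import *
go(.6027,.1977,.048)
```

```text
jaw 46.1 q6 -0.57 turn 0 shift [-1.   0.8 72.7] pos [0.6016 0.1979 0.1207] F [-0.3  0.7 -2.2] grip 0.0665 t 4.4
```

Request:
move_arm --pt "55 -1 1 15 0" --pt "55 0 0 18 0" --pt "55 0 0 18 0" --pt "55 0 0 12 0" --pt "55 0 0 4 0" --pt "55 0 0 2 0" --pt "55 0 0 1.5 0" --pt "55 0 0 1 0" --pt "55 0 0 0.5 0" --pt "55 0 0 0.5 0"

```text
time: 5.23
eef_pos: [0.605, 0.1975, 0.0501]
tool_rot: [1.175, 2.912, 0.001]
wrist_force: [0.2, 0.0, -1.2]
grip_width: 0.066
```

Request:
move_arm --pt "55 0 0 0 0" --pt "55 0 0 0 0" --pt "55 0 0 0 0"

```text
time: 5.48
eef_pos: [0.6045, 0.1973, 0.0495]
tool_rot: [1.175, 2.913, 0.0]
wrist_force: [0.3, 0.0, -0.7]
grip_width: 0.0662
```

Request:
move_arm --pt "55 0 0 1 0" --pt "55 0 0 0.5 0" --pt "55 0 0 0.5 0" --pt "55 0 0 0 0" --pt "55 0 0 0 0"

```text
time: 5.9
eef_pos: [0.6043, 0.1973, 0.0472]
tool_rot: [-1.175, -2.913, 0.0]
wrist_force: [0.2, -0.5, 0.3]
grip_width: 0.0659
```

Request:
move_arm --pt "55 0 0 0.5 0" --pt "55 0 0 0 0" --pt "55 0 0 0 0"

```text
time: 6.15
eef_pos: [0.6044, 0.1973, 0.0472]
tool_rot: [1.175, 2.913, 0.0]
wrist_force: [-3.2, -1.3, 5.8]
grip_width: 0.0664
```

Request:
move_arm --pt "93 0 0 0 0" --pt "93 0 0 0 0" --pt "93 0 0 0 0" --pt "93 0 0 0 0" --pt "93 0 0 0 0" --pt "93 0 0 -10 0" --pt "93 0 0 -25 0" --pt "93 0 0 -40 0" --pt "93 0 0 -40 0" --pt "93 0 0 -20 0"

```text
time: 6.98
eef_pos: [0.6063, 0.1979, 0.1884]
tool_rot: [1.173, 2.908, 0.006]
wrist_force: [0.4, 0.7, 1.1]
grip_width: 0.0932
```

Run:
```python
from h import *
go(.387,-.3205,.18,-40);go(.387,-.3205,.18,46)
im,d,c=shot('wrist','w2.png')
```

```text
jaw 46.1 q6 -0.57 turn 1.502 shift [-538.1  165.2    6. ] pos [0.6063 0.1979 0.1884] F [0.4 0.7 1.1] grip 0.0932 t 6.9833
jaw 46.1 q6 -0.57 turn 0.001 shift [-202.3 -525.2    6. ] pos [0.6063 0.1979 0.1884] F [0.4 0.7 1.1] grip 0.0932 t 6.9833
```

View pics/w2.png

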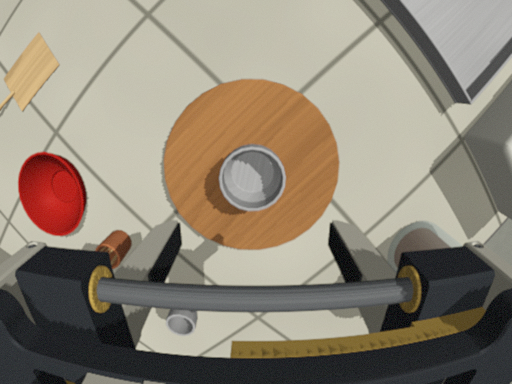

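Wrist view: the wide cup stands upright on the board, rim at (253,178), with the board spanning u 163–339 and v 79–250. I'll measure its centring from the top camera once the arm is away. Moving to the middle cup.

Request:
move_arm --pt "93 -13.4 -35 0 0" --pt "93 -13.4 -35 0 0" --pt "93 -13.4 -35 0 0" --pt "93 -13.4 -35 0 0" --pt "93 -13.4 -35 0 0" --pt "93 -13.4 -35 0 0" --pt "93 -13.4 -35 0 0" --pt "93 -13.4 -35 0 0" --pt "93 -13.4 -35 0 0" --pt "93 -13.4 -35 0 0"

```text
time: 7.87
eef_pos: [0.457, -0.1491, 0.1823]
tool_rot: [1.175, 2.913, -0.0]
wrist_force: [-0.2, -0.7, 0.8]
grip_width: 0.0932
```

Request:
move_arm --pt "93 -13.4 -35 0 0" --pt "93 -13.4 -35 0 0" --pt "93 -13.4 -35 0 0" --pt "93 -13.4 -35 0 0" --pt "93 -13.4 -35 0 0" --pt "93 0 0 0 0" --pt "93 0 0 0 0" --pt "93 0 0 0 0"

```text
time: 8.53
eef_pos: [0.3848, -0.3199, 0.1818]
tool_rot: [1.177, 2.913, 0.001]
wrist_force: [-0.3, -0.3, 0.8]
grip_width: 0.0927
```

Run:
```python
from h import *
go(.387,-.3205,.057)
shot('wrist','w3.png'); im,d,c=shot('top','top1.png'); W=cloud(d,c)
w=W[130:185,160:250].reshape(-1,3); w=w[np.isfinite(w[:,0])]
for z0,z1,n in((.010,.02,'board'),(.044,.06,'wide rim')):
    s=w[(w[:,2]>z0)&(w[:,2]<z1)]; h=cv2.minEnclosingCircle(s[:,:2].astype(np.float32)); print(n,len(s),np.round(h[0],4),round(h[1],4),s[:,2].max())
```

```text
jaw 46.0 q6 -1.6 turn 0 shift [ -2.    1.1 124.8] pos [ 0.3848 -0.3199  0.1818] F [-0.3 -0.3  0.8] grip 0.0927 t 8.5333
board 3109 [0.602  0.1978] 0.1002 0.019996339550470973
wide rim 125 [0.6039 0.1978] 0.0334 0.05572563865724863
```

View pics/w3.png

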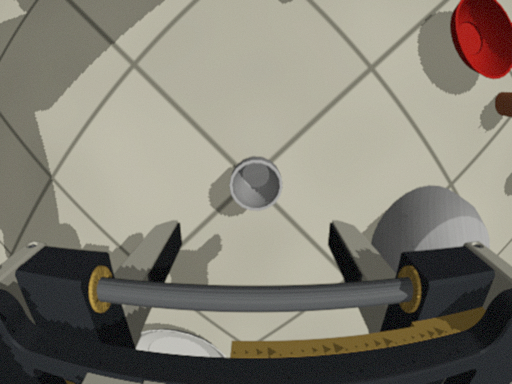

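Top camera: the wide cup is within 2 mm of the board's centre at (0.604, 0.198). Wrist view: the middle cup's rim is at (256,183), between the fingers, with nothing close by.

Run:
```python
from h import *
c=load('w3')[2]; p=wr(c,256,183,.050); print(p,wr(c,282,183,.05)); go(*p[:2],.057)
```

```text
[ 0.38647728 -0.31780443  0.05      ] [ 0.40387015 -0.29972454  0.05      ]
jaw 46.1 q6 -1.6 turn 0 shift [  0.    1.7 124.7] pos [ 0.3853 -0.3191  0.1817] F [-0.4  0.6 -0.3] grip 0.0928 t 8.6333
```

Request:
move_arm --pt "93 -1 1.5 20 0" --pt "93 0 0 25 0" --pt "93 0 0 25 0" --pt "93 0 0 25 0" --pt "93 0 0 20 0" --pt "93 0 0 9 0" --pt "70 0 0 0 0" --pt "60 0 0 0 0" --pt "60 0 0 0 0"

```text
time: 9.38
eef_pos: [0.3876, -0.3203, 0.0593]
tool_rot: [1.173, 2.912, -0.001]
wrist_force: [-0.1, -0.7, -0.0]
grip_width: 0.0775
```

Request:
move_arm --pt "40 0 0 0 0" --pt "40 0 0 0 0" --pt "40 0 0 0 0" --pt "40 0 0 0 0" --pt "40 0 0 0 0" --pt "40 0 0 0 0"

```text
time: 9.88
eef_pos: [0.3869, -0.3203, 0.0584]
tool_rot: [1.175, 2.912, -0.001]
wrist_force: [-1.1, -0.3, 5.4]
grip_width: 0.0522
```

Request:
move_arm --pt "40 0 0 -5 0" --pt "40 0 0 -15 0" --pt "40 0 0 -25 0" --pt "40 0 0 -25 0" --pt "40 0 0 -20 0" --pt "40 0 0 -10 0" --pt "40 0 0 0 0" --pt "40 0 0 0 0"

```text
time: 10.55
eef_pos: [0.3865, -0.3198, 0.1573]
tool_rot: [1.175, 2.913, -0.0]
wrist_force: [0.3, -0.7, -1.4]
grip_width: 0.0521
```

Run:
```python
from h import *
go(.6039,.1978,.16)
```

```text
jaw 46.1 q6 -1.6 turn 0 shift [202.6 523.6  -2.7] pos [ 0.3865 -0.3198  0.1573] F [ 0.3 -0.7 -1.4] grip 0.0521 t 10.55
```

Request:
move_arm --pt "40 3.9 10 0 0" --pt "40 7.7 20 0 0" --pt "40 10.8 28 0 0" --pt "40 10.8 28 0 0" --pt "40 10.8 28 0 0" --pt "40 10.8 28 0 0" --pt "40 10.8 28 0 0" --pt "40 10.8 28 0 0" --pt "40 10.8 28 0 0" --pt "40 10.8 28 0 0"

```text
time: 11.38
eef_pos: [0.4912, -0.0664, 0.1555]
tool_rot: [-1.174, -2.91, 0.0]
wrist_force: [-0.5, 0.1, -0.8]
grip_width: 0.052
```

Request:
move_arm --pt "40 10.8 28 0 0" --pt "40 10.8 28 0 0" --pt "40 10.8 28 0 0" --pt "40 10.8 28 0 0" --pt "40 10.8 28 0 0" --pt "40 10.8 28 0 0" --pt "40 10.8 28 0 0" --pt "40 10.8 28 0 0" --pt "40 9.7 25 0 0" --pt "40 5.4 14 0 0"

```text
time: 12.22
eef_pos: [0.6004, 0.1943, 0.155]
tool_rot: [-1.171, -2.911, 0.002]
wrist_force: [1.0, 0.2, -1.4]
grip_width: 0.0519
```

Request:
move_arm --pt "40 3 6.6 0 0" --pt "40 0 0 0 0" --pt "40 0 0 0 0" --pt "40 0 0 0 0"

```text
time: 12.55
eef_pos: [0.6032, 0.1968, 0.1568]
tool_rot: [-1.176, -2.912, 0.002]
wrist_force: [0.2, -0.2, -0.0]
grip_width: 0.052
```

Run:
```python
from h import *
go(.6039,.1978,.0774)
im,d,c=shot('wrist','w4.png')
cv2.imwrite('pics/w4c.png',cv2.resize(im[90:250,150:360],(788,600),interpolation=cv2.INTER_CUBIC)[:,:,::-1])
```

```text
jaw 46.0 q6 -0.57 turn 0 shift [ 0.2  1.3 79.4] pos [0.6032 0.1968 0.1568] F [ 0.2 -0.2 -0. ] grip 0.052 t 12.55
```

View pics/w4c.png

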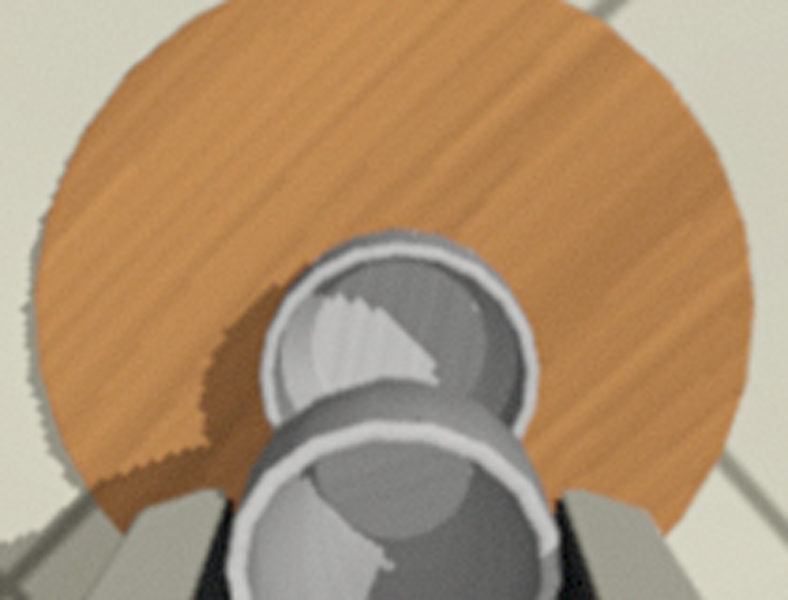

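Held middle cup's rim is centred at about (255,247) in the full frame, and the wide cup's rim on the board at about (257,190). The cup hangs level between the pads.

Run:
```python
from h import *
c=load('w4')[2]; im=load('w4')[0]
a=wr(c,256.9,190,.051); b=wr(c,255.0,246.8,.1484)
print('wide',a,'mid',b, [wr(c,256.9,v,.051)[:2] for v in(152.5,227)])
print(wr(c,255,202.5,.1484),wr(c,210.8,246.8,.1484),wr(c,299.3,246.8,.1484))
R=Ro.from_rotvec(robot.read_state()['tool_rot']).as_matrix(); print('shift',(R.T@(a-b)*1e3).round(1))
```

```text
wide [0.60450571 0.19926076 0.051     ] mid [0.60606761 0.19535069 0.1484    ] [array([0.58043443, 0.22240045]), array([0.63021827, 0.17457478])]
[0.58646267 0.21425173 0.1484    ] [0.58844079 0.17666074 0.1484    ] [0.62416016 0.21368132 0.1484    ]
shift [ 3.8  1.8 97.4]
```

Request:
move_arm --pt "40 1.2 1.3 10 0" --pt "40 0 0 18 0" --pt "40 0 0 18 0" --pt "40 0 0 10 0" --pt "40 0 0 6 0" --pt "40 0 0 4 0" --pt "40 0 0 3 0" --pt "40 0 0 2 0" --pt "40 0 0 0 0" --pt "40 0 0 0 0"

```text
time: 13.43
eef_pos: [0.6045, 0.1996, 0.0873]
tool_rot: [1.175, 2.913, 0.001]
wrist_force: [-0.8, -0.8, -0.9]
grip_width: 0.0521
```

Request:
move_arm --pt "40 0 -0.5 2 0" --pt "40 0 0 2 0" --pt "40 0 0 2 0" --pt "40 0 0 1 0" --pt "40 0 0 1 0" --pt "40 0 0 0 0" --pt "40 0 0 0 0"

```text
time: 14.02
eef_pos: [0.6036, 0.1991, 0.0785]
tool_rot: [-1.175, -2.913, 0.0]
wrist_force: [0.8, -0.1, -1.1]
grip_width: 0.0522
```

Request:
move_arm --pt "40 0 0 0.5 0" --pt "40 0 0 0.5 0" --pt "40 0 0 0 0" --pt "40 0 0 0 0"

```text
time: 14.35
eef_pos: [0.6037, 0.1991, 0.0776]
tool_rot: [-1.175, -2.913, 0.0]
wrist_force: [0.2, -0.6, -1.1]
grip_width: 0.0522
```

Request:
move_arm --pt "40 0 0 0.5 0" --pt "40 0 0 0 0" --pt "40 0 0 0 0"

```text
time: 14.6
eef_pos: [0.6038, 0.1992, 0.0775]
tool_rot: [1.175, 2.913, 0.0]
wrist_force: [-1.2, -0.1, 2.4]
grip_width: 0.0522
```

Request:
move_arm --pt "40 0 0 0.5 0" --pt "40 0 0 0 0" --pt "40 0 0 0 0"

```text
time: 14.85
eef_pos: [0.6039, 0.1992, 0.0774]
tool_rot: [1.175, 2.913, 0.0]
wrist_force: [-3.0, -0.2, 6.3]
grip_width: 0.0524
```

Request:
move_arm --pt "93 0 0 0 0" --pt "93 0 0 0 0" --pt "93 0 0 0 0" --pt "93 0 0 0 0" --pt "93 0 0 0 0" --pt "93 0 0 0 0" --pt "93 0 0 -15 0" --pt "93 0 0 -30 0" --pt "93 0 0 -40 0" --pt "93 0 0 -25 0"

```text
time: 15.68
eef_pos: [0.6044, 0.1993, 0.19]
tool_rot: [1.175, 2.912, 0.002]
wrist_force: [0.7, 0.8, 1.4]
grip_width: 0.0929
```

Run:
```python
from h import *
go(.6723,.0072,.19)
```

```text
jaw 46.1 q6 -0.57 turn 0 shift [-1.822e+02 -9.120e+01  1.000e-01] pos [0.6044 0.1993 0.19  ] F [0.7 0.8 1.4] grip 0.0929 t 15.6833
```

Request:
move_arm --pt "93 -26 -13 0 0" --pt "93 -26 -13 0 0" --pt "93 -26 -13 0 0" --pt "93 -26 -13 0 0" --pt "93 -26 -13 0 0" --pt "93 -26 -13 0 0" --pt "93 -26 -13 0 0" --pt "93 0 0 0 0" --pt "93 0 0 0 0" --pt "93 0 0 0 0"

```text
time: 16.52
eef_pos: [0.6714, 0.0077, 0.1864]
tool_rot: [-1.176, -2.913, -0.001]
wrist_force: [-0.1, 0.6, -0.3]
grip_width: 0.0931
```

Run:
```python
from h import *
go(.6723,.0072,.071)
shot('wrist','w5.png'); im,d,c=shot('top','top2.png'); W=cloud(d,c)
w=W[130:185,170:240].reshape(-1,3); w=w[np.isfinite(w[:,0])]
for z0,z1,n in((.046,.056,'wide rim'),(.06,.08,'mid rim')):
    s=w[(w[:,2]>z0)&(w[:,2]<z1)]; h=cv2.minEnclosingCircle(s[:,:2].astype(np.float32)); print(n,len(s),np.round(h[0],4),round(h[1],4),s[:,2].mean(),s[:,2].max())
```

```text
jaw 46.0 q6 -0.87 turn 0 shift [ -1.1   0.2 115.4] pos [0.6714 0.0077 0.1864] F [-0.1  0.6 -0.3] grip 0.0931 t 16.5167
wide rim 142 [0.6035 0.1978] 0.0336 0.05113281732630404 0.055911492117309704
mid rim 109 [0.6043 0.1981] 0.0263 0.06750297454334252 0.07343225581148959
```

View pics/w5.png

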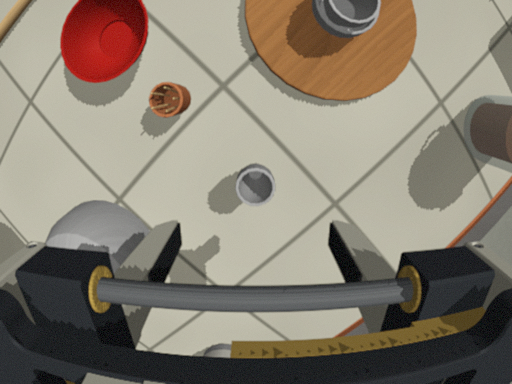

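Wrist view: the narrow cup's rim is at (256,186), centred between the fingers, with the pot at (170,98) well clear. The top camera shows the middle cup seated: rim z 0.0675, offset under 1 mm from the wide cup.

Request:
move_arm --pt "93 -0.5 0.3 20 0" --pt "93 0 0 25 0" --pt "93 0 0 25 0" --pt "93 0 0 20 0" --pt "93 0 0 15 0" --pt "93 0 0 9 0" --pt "70 0 0 0 0" --pt "50 0 0 0 0" --pt "50 0 0 0 0" --pt "50 0 0 0 0"

```text
time: 17.45
eef_pos: [0.6735, 0.0072, 0.0747]
tool_rot: [1.174, 2.911, 0.002]
wrist_force: [-0.6, 0.1, 0.9]
grip_width: 0.0707
```

Request:
move_arm --pt "28 0 0 0 0" --pt "28 0 0 0 0" --pt "28 0 0 0 0" --pt "28 0 0 0 0" --pt "28 0 0 0 0" --pt "28 0 0 0 0" --pt "28 0 0 0 0" --pt "28 0 0 0 0"

```text
time: 18.12
eef_pos: [0.6722, 0.0072, 0.0727]
tool_rot: [1.175, 2.913, -0.0]
wrist_force: [-0.2, -0.4, 1.2]
grip_width: 0.0382
```

Request:
move_arm --pt "28 0 0 -5 0" --pt "28 0 0 -15 0" --pt "28 0 0 -25 0" --pt "28 0 0 -25 0" --pt "28 0 0 -25 0" --pt "28 0 0 -12 0" --pt "28 0 0 0 0" --pt "28 0 0 0 0"

```text
time: 18.78
eef_pos: [0.6727, 0.0072, 0.1805]
tool_rot: [1.175, 2.912, 0.001]
wrist_force: [0.6, -0.1, -1.9]
grip_width: 0.0384
```

Run:
```python
from h import *
go(.604,.1982,.18)
```

```text
jaw 46.1 q6 -0.87 turn 0 shift [182.   89.9   0.4] pos [0.6727 0.0072 0.1805] F [ 0.6 -0.1 -1.9] grip 0.0384 t 18.7833
```

Request:
move_arm --pt "28 8 4 0 0" --pt "28 18 9 0 0" --pt "28 25 12.3 0 0" --pt "28 25 12.3 0 0" --pt "28 25 12.3 0 0" --pt "28 25 12.3 0 0" --pt "28 25 12.3 0 0" --pt "28 18 9 0 0" --pt "28 9 4.5 0 0" --pt "28 4 2 0 0"

```text
time: 19.62
eef_pos: [0.6017, 0.1999, 0.1776]
tool_rot: [-1.171, -2.912, 0.003]
wrist_force: [-0.2, 0.1, -0.1]
grip_width: 0.0382
```

Request:
move_arm --pt "28 0 0 0 0" --pt "28 0 0 0 0" --pt "28 0 0 0 0" --pt "28 0 0 0 0"

```text
time: 19.95
eef_pos: [0.604, 0.1971, 0.1795]
tool_rot: [1.177, 2.913, -0.0]
wrist_force: [-0.2, -1.1, -0.1]
grip_width: 0.0383
```

Run:
```python
from h import *
go(.604,.1982,.0957)
im,d,c=shot('wrist','w6.png')
cv2.imwrite('pics/w6c.png',cv2.resize(im[120:280,150:360],(788,600),interpolation=cv2.INTER_CUBIC)[:,:,::-1])
```

```text
jaw 46.0 q6 -0.57 turn 0 shift [ 0.8  0.8 83.8] pos [0.604  0.1971 0.1795] F [-0.2 -1.1 -0.1] grip 0.0383 t 19.95
```

View pics/w6c.png

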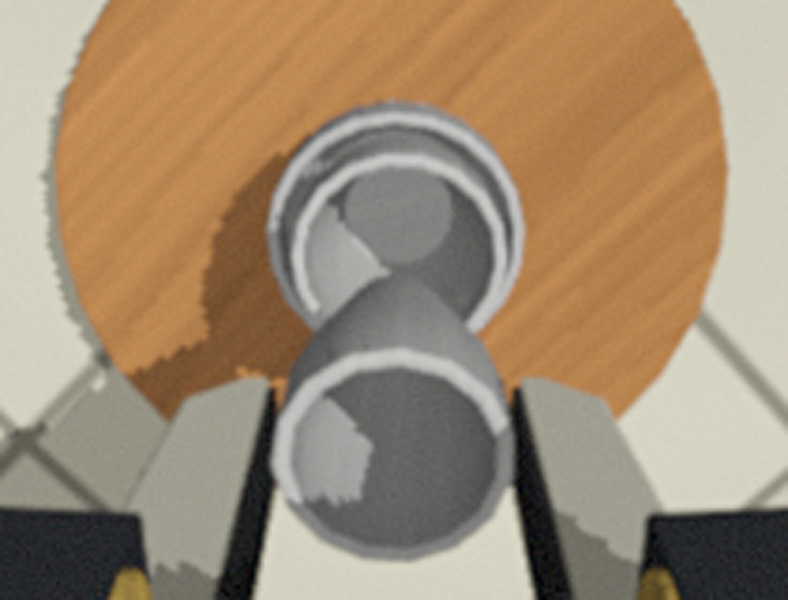

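Held narrow cup's rim centre is at crop (394,453) and the nest's middle rim at (401,250). The lateral offset is about 1 mm, and the cup hangs level.

Request:
move_arm --pt "28 0.8 1.0 10 0" --pt "28 0 0 18 0" --pt "28 0 0 18 0" --pt "28 0 0 10 0" --pt "28 0 0 6 0" --pt "28 0 0 4 0" --pt "28 0 0 4 0" --pt "28 0 0 3 0" --pt "28 0 0 0 0" --pt "28 0 0 0 0"

```text
time: 20.83
eef_pos: [0.604, 0.1997, 0.1072]
tool_rot: [1.175, 2.913, 0.001]
wrist_force: [0.3, -0.9, -0.2]
grip_width: 0.0384
```

Request:
move_arm --pt "28 0 -0.5 3 0" --pt "28 0 0 2 0" --pt "28 0 0 2 0" --pt "28 0 0 1.5 0" --pt "28 0 0 1 0" --pt "28 0 0 0.5 0" --pt "28 0 0 0 0" --pt "28 0 0 0 0"

```text
time: 21.5
eef_pos: [0.6033, 0.1992, 0.0967]
tool_rot: [1.175, 2.913, -0.0]
wrist_force: [-0.8, 0.1, -0.7]
grip_width: 0.0383
```

Request:
move_arm --pt "28 0 0 0.5 0" --pt "28 0 0 0.5 0" --pt "28 0 0 0 0" --pt "28 0 0 0 0"

```text
time: 21.83
eef_pos: [0.6034, 0.1993, 0.0958]
tool_rot: [1.175, 2.913, 0.0]
wrist_force: [0.7, 0.1, 0.2]
grip_width: 0.038
```

Request:
move_arm --pt "28 0 0 0.5 0" --pt "28 0 0 0 0" --pt "28 0 0 0 0"

```text
time: 22.08
eef_pos: [0.6036, 0.1993, 0.0957]
tool_rot: [1.175, 2.913, 0.0]
wrist_force: [-0.9, -0.8, 4.4]
grip_width: 0.0382
```

Request:
move_arm --pt "93 0 0 0 0" --pt "93 0 0 0 0" --pt "93 0 0 0 0" --pt "93 0 0 0 0" --pt "93 0 0 0 0" --pt "93 0 0 0 0" --pt "93 0 0 -15 0" --pt "93 0 0 -30 0" --pt "93 0 0 -40 0" --pt "93 0 0 -25 0"

```text
time: 22.92
eef_pos: [0.6039, 0.1994, 0.2085]
tool_rot: [1.174, 2.912, 0.002]
wrist_force: [0.7, 1.2, 0.7]
grip_width: 0.0929
```

Run:
```python
from h import *
go(.612,-.2195,.21);go(.612,-.2195,.21,-20)
```

```text
jaw 46.1 q6 -0.57 turn 0 shift [-296.4 -296.    -1.7] pos [0.6039 0.1994 0.2085] F [0.7 1.2 0.7] grip 0.0929 t 22.9167
jaw 46.1 q6 -0.57 turn 1.153 shift [-390.8  150.9   -1.7] pos [0.6039 0.1994 0.2085] F [0.7 1.2 0.7] grip 0.0929 t 22.9167
```

Request:
move_arm --pt "93 -24.7 -24.7 0 0" --pt "93 -24.7 -24.7 0 0" --pt "93 -24.7 -24.7 0 0" --pt "93 -24.7 -24.7 0 0" --pt "93 -24.7 -24.7 0 0" --pt "93 -24.7 -24.7 0 0" --pt "93 -24.7 -24.7 0 0" --pt "93 -24.7 -24.7 0 0" --pt "93 -24.7 -24.7 0 0" --pt "93 -24.7 -24.7 0 0"

```text
time: 23.75
eef_pos: [0.6096, -0.1517, 0.2052]
tool_rot: [1.175, 2.913, 0.0]
wrist_force: [-0.2, 0.8, -0.9]
grip_width: 0.0929
```

Request:
move_arm --pt "93 -24.7 -24.7 0 0" --pt "93 -24.7 -24.7 0 0" --pt "93 0 0 0 0" --pt "93 0 0 0 0" --pt "93 0 0 0 0" --pt "93 0 0 0 0"

```text
time: 24.25
eef_pos: [0.6112, -0.2186, 0.205]
tool_rot: [-1.173, -2.914, -0.001]
wrist_force: [0.2, -0.4, 0.3]
grip_width: 0.0929
```

Run:
```python
from h import *
go(.612,-.2195,.118)
shot('wrist','w7.png'); im,d,c=shot('top','top3.png'); W=cloud(d,c)
w=W[115:185,165:245].reshape(-1,3); w=w[np.isfinite(w[:,0])]
for z0,z1,n in((.01,.02,'board'),(.046,.056,'wide rim'),(.064,.074,'mid rim'),(.08,.095,'nar rim')):
    s=w[(w[:,2]>z0)&(w[:,2]<z1)]; h=cv2.minEnclosingCircle(s[:,:2].astype(np.float32)); print(n,len(s),np.round(h[0],4),round(h[1],4),s[:,2].mean(),s[:,2].max())
```

```text
jaw 46.1 q6 -1.23 turn 0 shift [-1.2 -0.1 87. ] pos [ 0.6112 -0.2186  0.205 ] F [ 0.2 -0.4  0.3] grip 0.0929 t 24.25
board 3275 [0.6026 0.1978] 0.1003 0.01567729963968044 0.019997236490774485
wide rim 132 [0.6037 0.1977] 0.033 0.051021255846641536 0.055967262507351366
mid rim 100 [0.604  0.1986] 0.0259 0.06912902515199473 0.07358780499732478
nar rim 74 [0.6034 0.1991] 0.0192 0.08642612070392193 0.09100169653982555
```

View pics/w7.png

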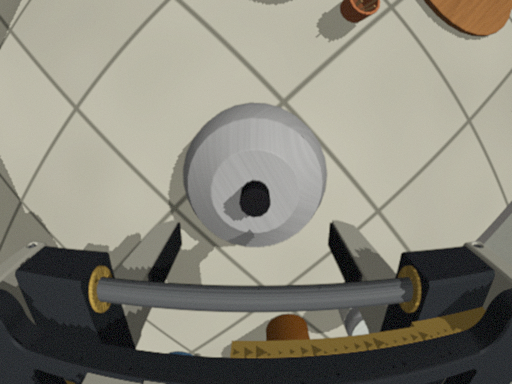

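Top camera: the nest is seated, with rims at z 0.051, 0.069 and 0.086 and all within 2 mm of the board's centre. Wrist view: the dome knob is at (255,200), centred between the fingers.

Request:
move_arm --pt "93 -1 0 15 0" --pt "80 0 0 20 0" --pt "70 0 0 20 0" --pt "60 0 0 15 0" --pt "60 0 0 10 0" --pt "60 0 0 4 0" --pt "60 0 0 0 0" --pt "60 0 0 0 0" --pt "60 0 0 0 0" --newtons 40

```text
time: 25.1
eef_pos: [0.6127, -0.2208, 0.1228]
tool_rot: [1.174, 2.912, -0.0]
wrist_force: [0.2, -0.1, 0.8]
grip_width: 0.0604
```

Request:
move_arm --pt "15 0 0 0 0" --pt "15 0 0 0 0" --pt "15 0 0 0 0" --pt "15 0 0 0 0" --pt "15 0 0 0 0" --pt "15 0 0 0 0" --pt "15 0 0 0 0" --pt "15 0 0 0 0"

```text
time: 25.77
eef_pos: [0.6119, -0.2206, 0.1212]
tool_rot: [1.175, 2.913, 0.0]
wrist_force: [0.9, 0.4, 1.1]
grip_width: 0.0252
```

Request:
move_arm --pt "15 0 0 -3 0" --pt "15 0 0 -8 0" --pt "15 0 0 -15 0" --pt "15 0 0 -20 0" --pt "15 0 0 -20 0" --pt "15 0 0 -20 0" --pt "15 0 0 -20 0" --pt "15 0 0 -15 0" --pt "15 0 0 -6 0" --pt "15 0 0 0 0"

```text
time: 26.6
eef_pos: [0.6127, -0.221, 0.2507]
tool_rot: [1.174, 2.91, -0.0]
wrist_force: [-0.9, 0.7, -2.3]
grip_width: 0.0256
```

Run:
```python
from h import *
go(.6027,.1978,.245)
im,d,c=shot('scene','s1.png')
cv2.imwrite('pics/s1c.png',cv2.resize(im[80:300,90:350],(709,600))[:,:,::-1])
```

```text
jaw 46.1 q6 -1.23 turn 0 shift [297.8 294.7   5. ] pos [ 0.6127 -0.221   0.2507] F [-0.9  0.7 -2.3] grip 0.0256 t 26.6
```

View pics/s1c.png

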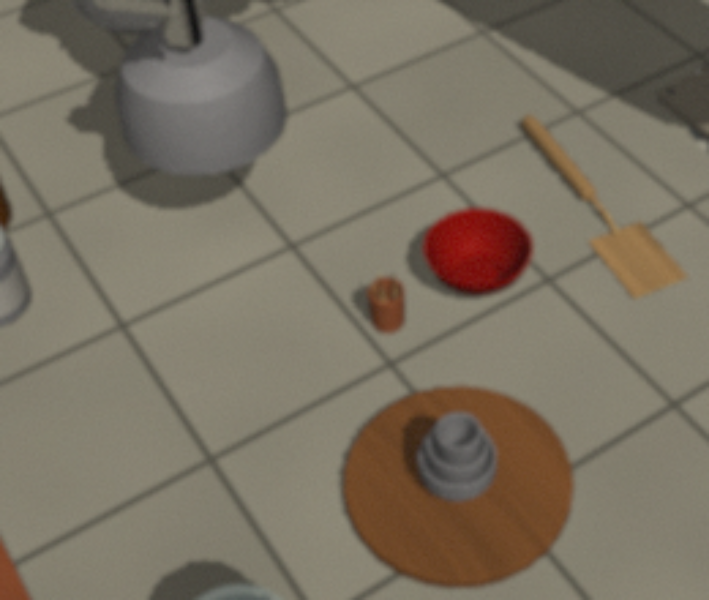

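Scene crop: the dome is lifted level at (200,95), clear of everything. The nest of three is upright in the middle of the board at (457,455), and the bowl and pot are in place.

Request:
move_arm --pt "15 5 5 0 0" --pt "15 10 10 0 0" --pt "15 15 15 0 0" --pt "15 17 17 0 0" --pt "15 17 17 0 0" --pt "15 17 17 0 0" --pt "15 17 17 0 0" --pt "15 17 17 0 0" --pt "15 17 17 0 0" --pt "15 17 17 0 0"

```text
time: 27.48
eef_pos: [0.6067, -0.0073, 0.2466]
tool_rot: [-1.173, -2.912, 0.0]
wrist_force: [-0.4, -1.1, -2.1]
grip_width: 0.025
```

Request:
move_arm --pt "15 17 17 0 0" --pt "15 17 17 0 0" --pt "15 17 17 0 0" --pt "15 17 17 0 0" --pt "15 17 17 0 0" --pt "15 17 17 0 0" --pt "15 17 17 0 0" --pt "15 14 14 0 0" --pt "15 9 9 0 0" --pt "15 5 4 0 0"

```text
time: 28.32
eef_pos: [0.6021, 0.1997, 0.2469]
tool_rot: [-1.171, -2.913, 0.001]
wrist_force: [-0.6, -0.9, -1.8]
grip_width: 0.0252
```

Request:
move_arm --pt "15 2 0 0 0" --pt "15 0 0 0 0" --pt "15 0 0 0 0" --pt "15 0 0 0 0"

```text
time: 28.65
eef_pos: [0.6021, 0.1975, 0.2482]
tool_rot: [1.177, 2.913, -0.0]
wrist_force: [-0.6, -0.8, -2.3]
grip_width: 0.0253
```

Run:
```python
from h import *
go(.6027,.1978,.1362)
im,d,c=shot('top','top4.png'); W=cloud(d,c)
w=W[100:200,150:290].reshape(-1,3); w=w[np.isfinite(w[:,0])]
s=w[(w[:,2]>.135)&(w[:,2]<.20)]; print(len(s),cv2.minEnclosingCircle(s[:,:2].astype(np.float32)),s[:,2].min())
im,d,c=shot('scene','s2.png')
cv2.imwrite('pics/s2c.png',cv2.resize(im[150:320,170:350],(635,600))[:,:,::-1])
```

```text
jaw 46.0 q6 -0.57 turn 0 shift [ -0.2   0.6 112. ] pos [0.6021 0.1975 0.2482] F [-0.6 -0.8 -2.3] grip 0.0253 t 28.65
268 ((0.6119221448898315, 0.14702585339546204), 0.05953124910593033) 0.13506580938806373
```

View pics/s2c.png

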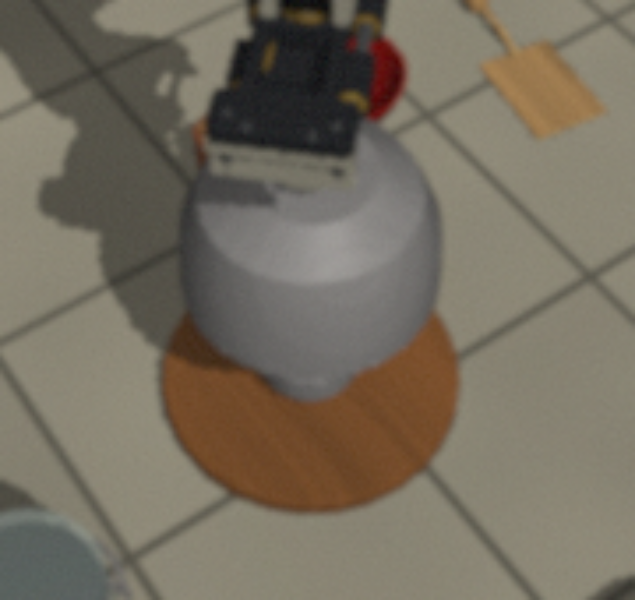

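Scene crop: the dome hangs level over the nest (centre about (310,270)). The wide cup's foot just shows below the rim at (310,385), and nothing is in the way.

Request:
move_arm --pt "15 0 0.6 8 0" --pt "15 0 0 15 0" --pt "15 0 0 18 0" --pt "15 0 0 18 0" --pt "15 0 0 18 0" --pt "15 0 0 14 0" --pt "15 0 0 8 0" --pt "15 0 0 4 0" --pt "15 0 0 0 0" --pt "15 0 0 0 0"

```text
time: 29.58
eef_pos: [0.6028, 0.1991, 0.1459]
tool_rot: [1.175, 2.913, 0.001]
wrist_force: [-0.2, -0.3, -2.1]
grip_width: 0.0247
```

Run:
```python
from h import *
go(.6027,.1978,.1362)
```

```text
jaw 46.1 q6 -0.57 turn 0 shift [-0.8 -1.   9.7] pos [0.6028 0.1991 0.1459] F [-0.2 -0.3 -2.1] grip 0.0247 t 29.5833
```

Request:
move_arm --pt "15 -0.6 -0.6 3 0" --pt "15 0 0 2 0" --pt "15 0 0 1.5 0" --pt "15 0 0 1 0" --pt "15 0 0 0.5 0" --pt "15 0 0 0 0" --pt "15 0 0 0 0" --pt "15 0 0 0 0"

```text
time: 30.25
eef_pos: [0.6024, 0.1982, 0.1372]
tool_rot: [1.175, 2.913, 0.0]
wrist_force: [-0.3, -0.5, -3.1]
grip_width: 0.0256
```

Request:
move_arm --pt "15 0 0 0.5 0" --pt "15 0 0 0.5 0" --pt "15 0 0 0 0" --pt "15 0 0 0 0"

```text
time: 30.58
eef_pos: [0.6024, 0.1982, 0.1362]
tool_rot: [1.175, 2.913, 0.0]
wrist_force: [0.1, 0.4, -1.0]
grip_width: 0.0254
```

Request:
move_arm --pt "15 0 0 0.5 0" --pt "15 0 0 0 0" --pt "15 0 0 0 0"

```text
time: 30.83
eef_pos: [0.6025, 0.1982, 0.1362]
tool_rot: [1.175, 2.913, 0.0]
wrist_force: [-1.9, -0.4, 3.5]
grip_width: 0.025
```

Request:
move_arm --pt "15 0 0 0.5 0" --pt "15 0 0 0 0" --pt "15 0 0 0 0"

```text
time: 31.08
eef_pos: [0.6025, 0.1982, 0.1362]
tool_rot: [1.175, 2.913, 0.0]
wrist_force: [-3.8, -0.9, 8.4]
grip_width: 0.0256
```

Request:
move_arm --pt "70 0 0 0 0" --pt "70 0 0 0 0" --pt "70 0 0 0 0" --pt "70 0 0 0 0" --pt "70 0 0 0 0" --pt "70 0 0 -5 0" --pt "70 0 0 -15 0" --pt "70 0 0 -30 0" --pt "70 0 0 -30 0" --pt "70 0 0 -20 0"

```text
time: 31.92
eef_pos: [0.603, 0.1984, 0.2386]
tool_rot: [1.174, 2.911, 0.003]
wrist_force: [0.8, -0.0, 0.2]
grip_width: 0.0699
```

Request:
move_arm --pt "70 -10 -25 0 0" --pt "70 -10 -30 0 0" --pt "70 -10 -30 0 0" --pt "70 -10 -30 0 0" --pt "70 -10 -30 0 0" --pt "70 -10 -30 0 0" --pt "70 -10 -30 0 0" --pt "70 -10 -30 0 0" --pt "70 0 0 0 0" --pt "70 0 0 0 0"

```text
time: 32.75
eef_pos: [0.4967, -0.0278, 0.2358]
tool_rot: [1.179, 2.911, 0.001]
wrist_force: [-0.7, -0.6, 1.0]
grip_width: 0.0701
```

Run:
```python
from h import *
go(.6027,.1978,.2)
im,d,c=shot('top','top5.png'); W=cloud(d,c)
w=W[90:200,150:260].reshape(-1,3); w=w[np.isfinite(w[:,0])]
for z0,z1,n in((.01,.02,'board'),(.105,.113,'flat'),(.12,.15,'knob'),(.03,.15,'dome')):
    s=w[(w[:,2]>z0)&(w[:,2]<z1)]; h=cv2.minEnclosingCircle(s[:,:2].astype(np.float32)); print(n,len(s),np.round(h[0],4),round(h[1],4),s[:,2].mean())
s=w[(w[:,2]>.105)&(w[:,2]<.114)]; s=s[np.hypot(*(s[:,:2]-[.6027,.198]).T)<.036]
print('plane',np.linalg.lstsq(np.c_[s[:,:2]-s[:,:2].mean(0),np.ones(len(s))],s[:,2],rcond=None)[0])
def reg(n,u,v,r,z0,z1):
    w=W[v-r:v+r,u-r:u+r].reshape(-1,3); s=w[(w[:,2]>z0)&(w[:,2]<z1)]
    print(n,cv2.minEnclosingCircle(s[:,:2].astype(np.float32)))
reg('bowl',277,210,30,.035,.06); reg('pot',277,172,14,.035,.08)
cv2.imwrite('pics/top5c.png',cv2.resize(im[80:260,130:370],(800,600))[:,:,::-1])
```

```text
jaw 45.9 q6 -0.96 turn 0 shift [ 80.9 235.8  35.9] pos [ 0.4967 -0.0278  0.2358] F [-0.7 -0.6  1. ] grip 0.0701 t 32.75
board 1058 [0.6025 0.1977] 0.1002 0.01560878493229195
flat 901 [0.6013 0.1981] 0.0505 0.1091437654364521
knob 108 [0.603  0.1975] 0.0135 0.13548727132008886
dome 2892 [0.6014 0.1965] 0.0783 0.09378069229488385
plane [0.00409052 0.00396296 0.10978568]
bowl ((0.44492682814598083, 0.004431251902133226), 0.0543922558426857)
pot ((0.5511426329612732, 0.0025078910402953625), 0.018104618415236473)
```

View pics/top5c.png

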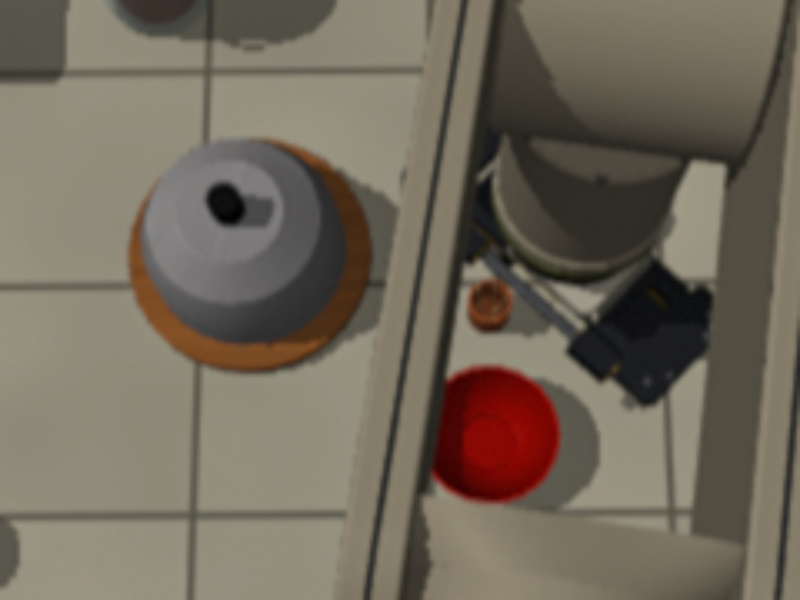

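The dome stands level, with its top at z 0.109, a tilt of about 0.006 rad and its knob within 1 mm of the board's centre. The bowl and pot haven't moved, and the arm is clear of everything. Handing in.

```bash
python3 -c "
from plant import robot
print(robot.finish_job())"
```

```text
the job is handed in; nothing more can be done
None
```

The three steel cups are nested in the middle of the board with the dome standing over them, and I handed the job in at about 33 s of the 128 s. The hand-in reports no verdict, so the checks below are my own.

- **Cups:** the last top-camera reading before the dome went on had the rims at z 0.051, 0.069 and 0.086. Those match fully seated cups to about 1 mm. All three centres were within 2 mm of the board's centre.
- **Dome:** its flat top measured z 0.109, as expected, with a tilt of about 0.006 rad and the knob within 1 mm of the board's centre. The wrist force showed no contact until the dome reached the board. I could not see the cups once they were covered.
- **Bystanders:** the bowl and the pot measured within 1 mm of where they started, and the arm ended clear of everything.
- **Disagreement:** the wrist camera's positions differed from the top camera's by 2–4 mm. I used values between the two, and the play in the fits absorbed the difference.

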